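# Crank the block press shut

### The arm

A 7-joint arm with a two-finger parallel gripper is mounted at the origin on the work surface. World frame = base frame: x ahead of the robot, y to its left, z up, the work surface at z = 0. Lengths are in mm, angles in rad, forces in N, time in s.
With the tool pointing down it reaches from about 400 to 875 mm from the base axis. Payload 6.5 kg.
Tool frame: the origin (TCP) lies at the very end of the fingers, on their centre line; the grasp point (between the pads) lies bot.hold_point_z behind it (bot.hold_point_z is the distance from the TCP to the grasp point, in mm); z points along the fingers, y is the line along which they close (so a half turn about z gives the same grasp; the last joint's range is limited). The gripper opens to 85 mm and grips with 20 to 120 N. Pads are 22 mm wide; open, the fingers measure 114 mm over their backs; the gripper's body (76 mm by 85 mm) begins 54 mm behind the grasp point. The pads swing forward as they close: fully open they stand 13 mm farther back than shut.
Start: joints at [1.095, 0.536, -0.004, 1.538, 0.003, 1.067, -0.071], TCP at [258.972, -596.174, 231.29] pointing down, gripper open.
Joint ranges: [-2.7, 2.7], [-0.37, 2.16], [-1.27, 1.26], [0.24, 2.4], [-1.31, 4.45], [0.19, 1.91], [-2.76, 2.76]. Speed limits (rad/s): [2.39, 2.39, 3.14, 3.14, 3.14, 3.14, 3.14].

### API

Orientations are given as a unit quaternion [w, x, y, z].
In Python, from cell import bot, cams gives the robot as it stands.
- The arm moves only by the shell command python3 -m handwheel 'ROWS' [FORCE]. ROWS is JSON, a list of rows, each a list of 5 numbers: the shift along the tool's x, y, z scaled (see below), then the turn about the tool's z scaled (see below), then the closure, from -1 (fully open) to 1 (shut). In form: [[dx, dy, dz, spin, gripper], ...]. A call has exactly 10 rows; each row shifts and turns the commanded pose from where the row before left it, along the tool's axes as they then stand; what a row does not reach is not made up. The controller multiplies each number of a shift by 500 mm and each number of a turn by 60 degrees. A row lasts 1/12 s, in which the tool goes at most 41.7 mm and 7.16 degrees, less where a joint would pass 70% of its speed; a pose out of reach is approached as far as the arm can. A call with a number of a shift or a turn outside -1 to 1 is refused whole. A call with a gripper value outside its range is refused whole. The fingers move at their own pace and stop on an object; FORCE is the grip in N (left out, the last holds). Time passes only in rows, so rows that do not move let the fingers close, or fill a call up. It gives the time, the measured TCP pose, the force, the opening and the grip force at its end, in the units of the state.
- bot.sense(): the state, without advancing time (a new reading comes with each control period).
- cams.snapshot(name): name is "side" or "top" or "wrist"; returns a dict with "pixels" (420x560x3 uint8, red, green, blue), "depth" (420x560 float32, mm along the optical axis (not along the pixel's ray), 0 where there is no reading), "intrinsics" (3x3 intrinsics, pixels), "view" (4x4, takes a point from world to camera coordinates). Camera axes: x right, y up, looking along -z (the intrinsics and any distortion apply to the point x, -y, -z); pixel columns grow to the right and rows downward; lengths in mm; the calibration is good to about 2 mm. A picture is of the moment at which its call begins.
- bot.job_done(): hands the job in; it is judged then, once.
The state is a dict: "t": time; "qpos": joint angles; "qvel": joint speeds; "joint_torque": joint torques, N m; "position": TCP position; "orientation": TCP orientation; "ft_force": force on the tool from outside, world axes, zero at the start; "wrist_torque": the same for the moment, N m; "finger_gap": finger opening in mm; "gripper_force": force on a finger pad.
Only numpy, scipy, OpenCV 4.12 (cv2) and the standard library are available. Lean on these libraries where they do the work, as an engineer would, in place of code of your own. Each camera call takes 0.05 s, during which the arm holds its last target. There are 200 camera calls.

### The job

Close the small block-printing press with its loose crank: stand the crank's socket over the drive in the press's collar, feel for the position where it drops fully onto the hidden hex, then wind the crank clockwise (seen from above) by its wooden grip until the platen is fully down on its stop. Be gentle: never shove the crank down on the drive or force it on once the press has closed, do not push the platen by hand, and leave the other things on the table alone. Finish with the crank left fully seated on the drive.

Things in the scene. Friction and masses are not known exactly. Their poses are not given: they have to be found in the camera images.
- press: fixed grey block-printing press. Origin on the table under the upright drive axis; its y axis points to the platen side. Base 200 x 395 mm (y -70 to 325), 20 mm high; gearbox 110 x 110 mm, 50 mm high, topped by a round collar (bore 60, outside 76, rim 85 mm high). Platen 190 x 175 mm on four posts 115 mm high, centred at y = 205 mm
- collar_mouth (a point): centre of the collar's rim, on the drive axis, 85 mm up. In the collar, exactly on this axis, stands the drive: a hex stub 30 mm across flats, flat top 12 mm below the rim. Its heading is random and not measured. It resists light rubbing and needs about 0.2 N m (2.5 N at the crank's grip) to turn. Crank origin: 12 mm below the rim when on top of the hex, 26 mm when fully seated
- crank: loose steel crank, 0.35 to 0.6 kg, standing on its hub. Origin: centre of the hub's underside; z up, x along the arm. Hub 44 mm between flats, 40 mm tall, hex socket below: 31.6 mm across flats, two of them facing +x and -x, 14 mm deep, no lead-in: drops on only within about 0.7 mm and 5 deg. Arm 22 mm wide, 40 to 50 mm up, to x = 97 mm
- crank_head (a point): point on the hub's axis, 73 mm above the crank's origin, in its square gripping head: 24 x 24 mm, sides along the crank's x and y, from 50 mm to 86 mm above the origin
- crank_grip (a point): point on the axis of the upright wooden grip at the arm's end: 85 mm along the crank's x, 85 mm above its origin. The grip is a sleeve 22 mm in diameter, 51 to 104 mm above the crank's origin, and spins freely on its own upright axis, so it can be held while winding without turning the hand
- platen (a joint): how far the platen has come down, in m: 0.0245 is fully closed on a solid stop; starts between 0 and 0.0056. It goes down 7 mm per radian of crank, clockwise seen from above, stays where it is left, and the crank cannot turn beyond the stop. The seated crank has about 6 deg of play on the hex either way
- tube_a: bystander: white paint tube lying flat, 130 x 40 x 16 mm; origin under its middle
- tube_b: bystander: blue paint tube lying flat, 130 x 40 x 16 mm; origin under its middle
- bottle_a: bystander: white paint bottle, 54 mm wide, 130 mm tall; origin under its middle
- bottle_b: bystander: blue paint bottle, 60 mm wide, 150 mm tall; origin under its middle
- brush_jar: bystander: green glass jar 84 mm wide with brushes up to 260 mm tall; origin under its middle
- brayer: bystander: ink roller lying flat, 180 x 90 x 34 mm; origin on the table between roller and handle
- ink_tin: bystander: flat ink tin, 68 mm wide, 35 mm tall; origin under its middle

How it is judged:
By the outcome, as a careful person would: the job done as asked, in the order asked, and still so for the second after the job is handed in, with the robot touching nothing.
It also fails if it takes over 72 s, if anything falls off the work surface, if the arm or the gripper's body presses on something with over 40 N, if the wrist force passes 120 N, or if a joint passes its speed limit or range.

## Working session

There is one attempt and no reset: what is moved stays moved. The work goes in short steps, Python scripts to look and compute and a shell command to move; the robot and the scene stay as the last step left them, time stands still between calls to the robot, and variables do not carry over. Pictures are saved under pics/ and viewed, at most 10 in all, crops included, and the job is handed in when it is done.

```bash
mkdir -p pics; ls; python3 - <<'E'
from cell import bot,cams
import cv2,numpy as np
s=bot.sense();print({k:np.round(v,3) for k,v in s.items()},bot.hold_point_z)
for n in("top","side"):
    d=cams.snapshot(n);cv2.imwrite(f"pics/{n}0.png",d["pixels"][:,:,::-1]);np.savez(f"pics/{n}0.npz",**d)
    print(n,d["intrinsics"].round(1).tolist(),d["view"].round(3).tolist(),(d["depth"]>0).mean())
E
```

```text
pics
{'t': np.float64(0.0), 'qpos': array([ 1.095,  0.537, -0.004,  1.539,  0.003,  1.067, -0.071]), 'qvel': array([-0.001, -0.001,  0.   , -0.002,  0.002, -0.   , -0.001]), 'joint_torque': array([-1.0000e-03, -5.8341e+01,  1.0480e+00, -2.5910e+01,  1.2000e-02,
        1.0000e-02,  0.0000e+00]), 'position': array([ 258.689, -595.635,  230.411]), 'orientation': array([-0.001,  0.979,  0.203, -0.   ]), 'ft_force': array([-0.191, -0.187, -0.601]), 'wrist_torque': array([-0.034,  0.043,  0.014]), 'gripper_force': np.float64(0.0), 'finger_gap': np.float64(85.154)} 18.700000000000003
top [[394.6, 0.0, 281.0], [0.0, 394.6, 210.1], [0.0, 0.0, 1.0]] [[0.016, -1.0, 0.002, -39.253], [0.982, 0.016, 0.188, -549.077], [-0.188, -0.001, 0.982, -1243.833], [0.0, 0.0, 0.0, 1.0]] 0.9959608843537415
side [[427.5, 0.0, 281.5], [0.0, 427.5, 211.9], [0.0, 0.0, 1.0]] [[-0.993, -0.117, -0.006, 550.1], [0.055, -0.51, 0.859, -100.008], [-0.104, 0.852, 0.512, -1084.202], [0.0, 0.0, 0.0, 1.0]] 0.9958843537414966
```

View pics/top0.png

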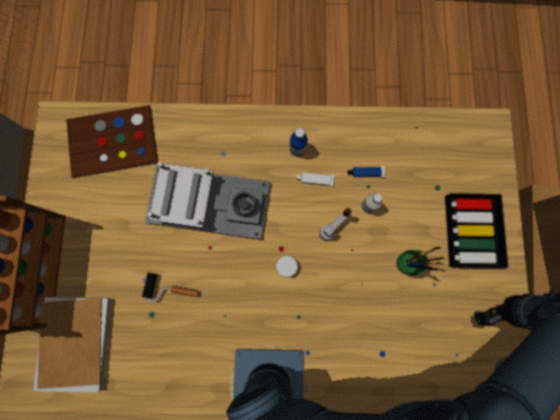

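View pics/side0.png

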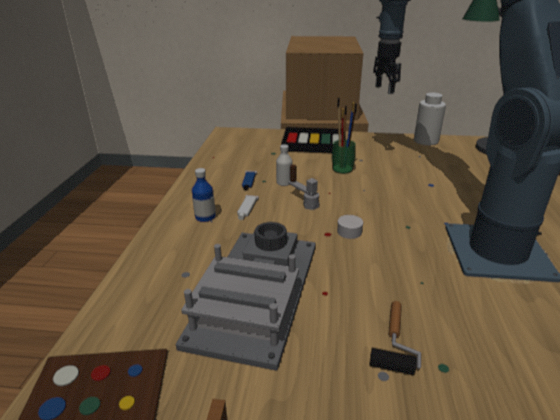

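The top view shows the crank with its hub near (327,232) and grip near (347,213), and the collar at (246,204). The platen lies to the left, toward +y. The side view confirms this. Next I'll measure using depth height bands.

```bash
cat > h.py <<'E'
import numpy as np,cv2
from cell import bot,cams
def cloud(d):
    K,V=d["intrinsics"],np.linalg.inv(d["view"]);z=d["depth"].astype(float)
    v,u=np.mgrid[:z.shape[0],:z.shape[1]]
    P=np.stack([(u-K[0,2])/K[0,0]*z,-(v-K[1,2])/K[1,1]*z,-z],-1)
    return P@V[:3,:3].T+V[:3,3]
def ray(d,u,v,h):
    K,V=d["intrinsics"],np.linalg.inv(d["view"])
    r=V[:3,:3]@np.array([(u-K[0,2])/K[0,0],-(v-K[1,2])/K[1,1],-1]);c=V[:3,3]
    return c+r*(h-c[2])/r[2]
def yaw(q): # heading of the tool x axis, deg
    w,x,y,z=q;return np.degrees(np.arctan2(2*(x*y+w*z),1-2*(y*y+z*z)))
E
python3 - <<'E'
from h import *
for n in("top","side"):
    d=dict(np.load(f"pics/{n}0.npz"));P=cloud(d)
    box=lambda c,r,lo,hi:P[(np.hypot(P[...,0]-c[0],P[...,1]-c[1])<r)&(P[...,2]>lo)&(P[...,2]<hi)]
    if n=="top": c0=ray(d,246,204,85)[:2];h0=ray(d,327,232,70)[:2];g0=ray(d,347,213,100)[:2];print(c0,h0,g0)
    for nm,c,r,lo,hi in(("rim",c0,60,78,95),("head",h0,40,75,100),("grip",g0,30,90,115),("arm",(h0+g0)/2,70,44,58)):
        q=box(c,r,lo,hi);print(n,nm,len(q),np.median(q,0).round(1),q.min(0).round(1),q.max(0).round(1), ((q.min(0)+q.max(0))/2).round(1))
    # press axis via platen: high gray points
    q=P[(P[...,2]>95)&(P[...,2]<130)&(np.abs(P[...,1]-c0[1]-200)<130)&(np.abs(P[...,0]-c0[0])<150)]
    if len(q):print("platen",len(q),q.mean(0),cv2.minAreaRect(q[:,:2].astype(np.float32)))
print(yaw(bot.sense()["orientation"]))
E
```

```text
[561.55735526  81.95590405] [ 477.22480533 -179.19744219] [ 534.60405701 -239.21452444]
top rim 193 [562.1  93.4  85.8] [525.4  56.   78.3] [601.  130.3  94.1] [563.2  93.2  86.2]
top head 59 [ 480.9 -180.4   86.4] [ 464.8 -196.6   80.1] [ 495.1 -165.1   91.7] [ 479.9 -180.8   85.9]
top grip 41 [ 539.7 -238.4  104. ] [ 530.8 -248.3   92.9] [ 550.6 -229.8  109.7] [ 540.7 -239.1  101.3]
top arm 140 [ 513.5 -212.4   50.4] [ 460.8 -244.4   44. ] [ 547.6 -159.3   57.9] [ 504.2 -201.8   51. ]
platen 294 [587.20826707 294.25066583 102.0056257 ] ((589.9733276367188, 296.7388916015625), (165.29856872558594, 177.46954345703125), 82.56405639648438)
side rim 311 [569.6  99.3  84.4] [531.4  54.5  78. ] [608.4 131.6  89. ] [569.9  93.   83.5]
side head 67 [ 485.3 -177.1   84.3] [ 470.2 -197.5   75.6] [ 502.9 -165.7   88.7] [ 486.6 -181.6   82.1]
side grip 44 [ 545.9 -236.    99.4] [ 537.  -251.2   90.7] [ 556.  -228.4  105.9] [ 546.5 -239.8   98.3]
side arm 143 [ 517.9 -211.7   49.9] [ 472.3 -244.5   44.1] [ 562.  -166.3   57.7] [ 517.1 -205.4   50.9]
platen 366 [594.91330725 309.27938246 107.40520324] ((595.3560791015625, 296.0138854980469), (167.0650634765625, 178.19090270996094), 83.07095336914062)
23.485043952734213
```

```bash
python3 -m handwheel '[[0,0,-0.02,-0.111,-1],[0,0,-0.02,-0.111,-1],[0,0,-0.02,-0.111,-1],[0,0,-0.02,-0.111,-1],[0,0,-0.02,-0.111,-1],[0,0,-0.02,-0.111,-1],[0,0,0,-0.111,-1],[0,0,0,-0.111,-1],[0,0,0,-0.111,-1],[0,0,0,-0.111,-1]]'
python3 - <<'E'
from h import *
s=bot.sense();print(s["position"],yaw(s["orientation"]),s["qpos"].round(2))
d=cams.snapshot("wrist");V=np.linalg.inv(d["view"]);print(d["intrinsics"].round(1).tolist(),V.round(3).tolist())
d=dict(np.load("pics/top0.npz"))
for n,u,v,z in(("jar",408,262,60),("botA",373,204,110),("botB",299,140,130),("tin",287,267,35)):print(n,ray(d,u,v,z).round())
E
```

```text
t: 0.93
position: [258.7, -595.9, 290.8]
orientation: [-0.0, 0.705, 0.71, 0.0]
ft_force: [0.5, 0.4, -0.1]
finger_gap: 85.4
gripper_force: 0.0
[ 258.74419312 -595.91839764  290.82149688] 90.40596925318943 [ 1.26  0.5  -0.25  1.46  0.13  1.2   1.  ]
[[302.9, 0.0, 282.0], [0.0, 302.9, 208.3], [0.0, 0.0, 1.0]] [[1.0, -0.007, -0.001, 258.037], [0.007, 0.956, 0.292, -520.616], [-0.001, -0.292, 0.956, 433.627], [0.0, 0.0, 0.0, 1.0]]
jar [ 386. -438.   60.]
botA [ 563. -320.  110.]
botB [764. -85. 130.]
tin [366. -53.  35.]
```

```bash
python3 -m handwheel '[[0,0.076,0,0,-1],[0,0.076,0,0,-1],[0,0.076,0,0,-1],[0,0.076,0,0,-1],[0.03,0.076,0,0,-1],[0.04,0.076,0,0,-1],[0.08,0.076,0,0,-1],[0.08,0.076,0,0,-1],[0.08,0,0,0,-1],[0.08,0,0,0,-1]]'
python3 -m handwheel '[[0.08,0,0,0,-1],[0.08,0,0,0,-1],[0.08,0,0,0,-1],[0.08,0,0,0,-1],[0.08,0,0,0,-1],[0.08,0,0,0,-1],[0.08,0,0,0,-1],[0.08,0,0,0,-1],[0.08,0,0.03,0,-1],[0.08,0,0.03,0,-1]]'
python3 -m handwheel '[[0.08,0,0.03,0,-1],[0.08,0,0.04,0,-1],[0.028,0,0.04,0,-1],[0,0,0.04,0,-1],[0,0,0.04,0,-1],[0,0,0,0,-1],[0,0,0,0,-1],[0,0,0,0,-1],[0,0,0,0,-1],[0,0,0,0,-1]]'
python3 - <<'E'
from h import *
s=bot.sense();print(s["position"],yaw(s["orientation"]),s["qpos"].round(2))
d=cams.snapshot("wrist");cv2.imwrite("pics/w1.png",d["pixels"][:,:,::-1]);np.savez("pics/w1.npz",**d)
E
```

```text
t: 1.82
position: [544.5, -418.0, 289.8]
orientation: [-0.001, 0.707, 0.707, 0.0]
ft_force: [0.3, -0.1, -0.4]
finger_gap: 85.0
gripper_force: 0.0
t: 2.65
position: [542.5, -21.1, 262.3]
orientation: [0.001, 0.708, 0.706, 0.001]
ft_force: [0.4, -0.8, -0.0]
finger_gap: 85.6
gripper_force: 0.0
t: 3.48
position: [543.2, 67.2, 170.0]
orientation: [0.001, 0.707, 0.707, 0.001]
ft_force: [-1.1, -0.2, -0.4]
finger_gap: 85.5
gripper_force: 0.0
[543.15770668  67.22717143 170.00927409] 90.0219808336235 [ 0.14  0.48 -0.45  1.85  0.26  0.87 -0.43]
```

View pics/w1.png

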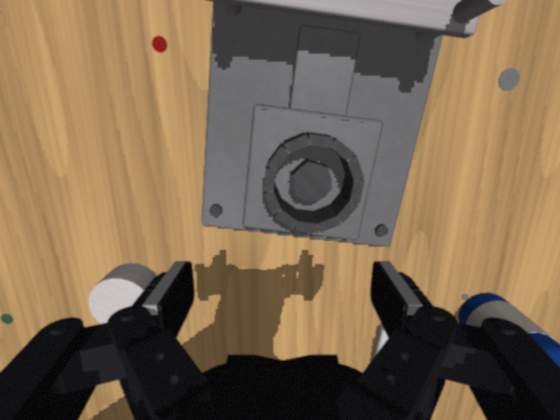

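The wrist view shows the collar rim centred near (313,184), with the hex stub visible inside at about (311,182). I'll measure both.

```bash
python3 - <<'E'
from h import *
d=dict(np.load("pics/w1.npz"));P=cloud(d);c=ray(d,312,183,80)[:2]
R=np.hypot(P[...,0]-c[0],P[...,1]-c[1])
q=P[(R<48)&(P[...,2]>55)];print(np.histogram(q[:,2],range(55,100,3)))
m=((R<45)&(P[...,2]>80)).astype(np.uint8)
co,hi=cv2.findContours(m,cv2.RETR_CCOMP,cv2.CHAIN_APPROX_NONE)
for k in co:
    if len(k)>40:
        w=np.array([ray(d,u,v,85) for u,v in k[:,0]])[:,:2].astype(np.float32)
        print("rim",len(k),cv2.fitEllipse(w),cv2.minEnclosingCircle(w))
m=((R<20)&(P[...,2]>67)&(P[...,2]<79)).astype(np.uint8)
co,_=cv2.findContours(m,cv2.RETR_EXTERNAL,cv2.CHAIN_APPROX_NONE);k=max(co,key=len)
w=np.array([ray(d,u,v,73) for u,v in k[:,0]])[:,:2]
print("hex",len(k),cv2.fitEllipse(w.astype(np.float32)))
c=w.mean(0)
# width support function -> flat normals mod 60
a=np.arange(0,60,2)
for t in a:
    wd=[np.ptp(w@[np.cos(np.radians(t+s)),np.sin(np.radians(t+s))]) for s in(0,60,120)]
    print(t,np.round(wd,1),round(np.mean(wd),2),end=' | ')
x,y=312,183
cv2.imwrite("pics/hexcrop.png",cv2.resize(d["pixels"][y-60:y+60,x-70:x+70,::-1],None,fx=5,fy=5,interpolation=cv2.INTER_CUBIC))
E
```

```text
(array([ 131,  129,  141,  159,  140,  256, 1259,  152,  162, 1280, 1731,
          0,    0,    0]), array([55, 58, 61, 64, 67, 70, 73, 76, 79, 82, 85, 88, 91, 94, 97]))
rim 1194 ((624.1988525390625, -89.4624252319336), (180.7604217529297, 338.3341369628906), 87.72071838378906) ((626.851806640625, -146.783203125), 193.52574157714844)
rim 309 ((566.5128784179688, 91.25663757324219), (75.97032928466797, 76.20440673828125), 129.8897705078125) ((566.5534057617188, 91.29700469970703), 39.03313064575195)
rim 224 ((566.133056640625, 91.9200668334961), (59.633506774902344, 60.20632553100586), 121.18094635009766) ((565.9053344726562, 92.09120178222656), 30.940715789794922)
hex 114 ((566.4699096679688, 91.3119125366211), (31.468677520751953, 32.4975700378418), 30.9550838470459)
0 [32.6 32.7 33.3] 32.87 | 2 [32.2 32.4 33. ] 32.55 | 4 [31.8 32.1 32.8] 32.26 | 6 [31.5 31.8 32.6] 31.96 | 8 [31.2 31.7 32.4] 31.76 | 10 [31.4 31.5 32.1] 31.66 | 12 [31.4 31.4 31.9] 31.57 | 14 [31.5 31.5 31.7] 31.59 | 16 [31.5 31.8 31.7] 31.66 | 18 [31.4 32.1 31.9] 31.82 | 20 [31.6 32.3 32.4] 32.09 | 22 [31.9 32.5 32.8] 32.39 | 24 [32.2 32.9 33.1] 32.73 | 26 [32.4 33.2 33.5] 33.03 | 28 [32.7 33.5 33.7] 33.28 | 30 [32.9 33.7 34. ] 33.52 | 32 [33.1 33.9 34.2] 33.74 | 34 [33.3 34.2 34.3] 33.93 | 36 [33.4 34.3 34.5] 34.07 | 38 [33.5 34.5 34.5] 34.17 | 40 [33.5 34.6 34.6] 34.23 | 42 [33.5 34.6 34.6] 34.25 | 44 [33.5 34.7 34.5] 34.22 | 46 [33.5 34.6 34.4] 34.18 | 48 [33.5 34.6 34.3] 34.11 | 50 [33.5 34.4 34.1] 34.01 | 52 [33.4 34.3 33.9] 33.86 | 54 [33.3 34.1 33.6] 33.67 | 56 [33.1 33.9 33.3] 33.43 | 58 [32.9 33.6 33. ] 33.16 |
```

View pics/hexcrop.png

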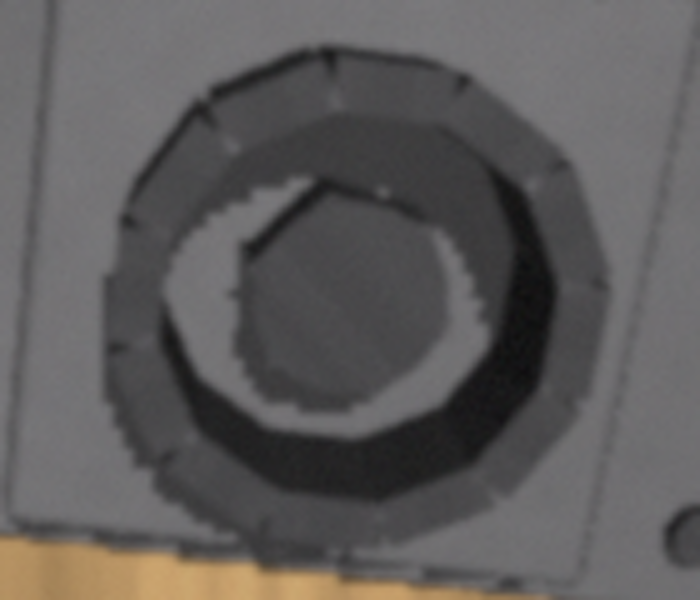

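The hex flats sit at about 12° mod 60. The crank heading of about -44.5° is therefore nearly right, since -48° fits. Next I'll squeeze the crank head at two headings to centre it on the tool, then re-look to cancel the camera bias.

```bash
python3 -m handwheel '[[-0.071,-0.017,0,0,-1],[-0.071,-0.017,0,0,-1],[-0.071,-0.017,0,0,-1],[-0.071,-0.017,0,0,-1],[-0.071,-0.017,0,0,-1],[-0.071,-0.017,0,0,-1],[-0.072,-0.018,0,0,-1],[0,0,0,-0.106,-1],[0,0,0,-0.106,-1],[0,0,0,-0.106,-1]]'
python3 -m handwheel '[[0,0,0,-0.106,-1],[0,0,0,-0.106,-1],[0,0,0,-0.106,-1],[0,0,0,-0.106,-1],[0,0,0.03,0,-1],[0,0,0.03,0,-1],[0,0,0,0,-1],[0,0,0,0,-1],[0,0,0,0,-1],[0,0,0,0,-1]]'
python3 - <<'E'
from h import *
s=bot.sense();print(s["position"],yaw(s["orientation"]),s["qpos"].round(2))
d=cams.snapshot("wrist");cv2.imwrite("pics/w2.png",d["pixels"][:,:,::-1]);np.savez("pics/w2.npz",**d)
E
```

```text
t: 4.37
position: [482.7, -182.9, 169.4]
orientation: [0.001, 0.578, 0.816, 0.0]
ft_force: [0.6, 0.1, 0.2]
finger_gap: 85.5
gripper_force: 0.0
t: 5.2
position: [483.4, -181.9, 139.8]
orientation: [0.001, 0.386, 0.923, -0.0]
ft_force: [-0.1, -1.0, 0.0]
finger_gap: 85.2
gripper_force: 0.0
[ 483.39072391 -181.93599505  139.80276597] 134.59193712454666 [ 0.71  0.5  -0.55  1.94  0.36  0.8   0.74]
```

View pics/w2.png

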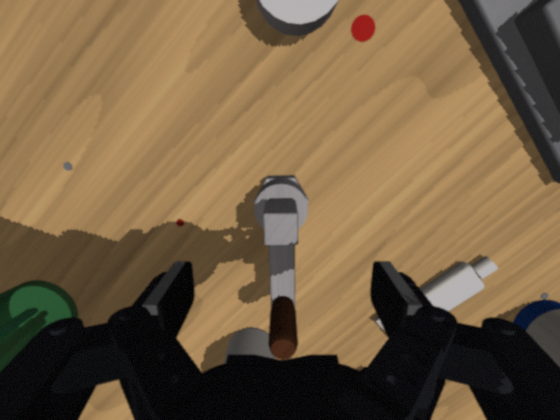

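The crank lies straight up the image, with its head at (281,224) and the grip at (284,325). The fingers are clear on both sides, so I'll descend and squeeze lightly.

```bash
python3 -c "
from h import *
d=dict(np.load('pics/w2.npz'));print(ray(d,281,224,86),ray(d,284,345,104))"
python3 -m handwheel '[[0,0,0.03,0,-1],[0,0,0.03,0,-1],[0,0,0.03,0,-1],[0,0,0.03,0,-1],[0,0,0.03,0,-1],[0,0,0.014,0,0],[0,0,0,0,1],[0,0,0,0,1],[0,0,0,0,1],[0,0,0,0,1]]' 20
```

```text
[ 480.4141663  -179.44559406   86.        ] [ 541.91794534 -238.86781628  104.        ]
t: 6.08
position: [483.3, -182.0, 57.7]
orientation: [0.001, 0.386, 0.923, -0.0]
ft_force: [-2.3, -2.3, 5.2]
finger_gap: 25.7
gripper_force: 3.4
```

```bash
python3 -m handwheel '[[0,0,0,0,1],[0,0,0,0,1],[0,0,0,0,1],[0,0,0,0,-0.4],[0,0,0,0,-0.4],[0,0,0,0,-0.4],[0,0,0,0,-0.4],[0,0,0,0.115,-0.4],[0,0,0,0.115,-0.4],[0,0,0,0.115,-0.4]]'
python3 -m handwheel '[[0,0,0,0.115,-0.4],[0,0,0,0.115,-0.4],[0,0,0,0.115,-0.4],[0,0,0,0.115,-0.4],[0,0,0,0.115,-0.4],[0,0,0,0.115,-0.4],[0,0,0,0.115,-0.4],[0,0,0,0.115,-0.4],[0,0,0,0.115,-0.4],[0,0,0,0.12,-0.4]]'
python3 -m handwheel '[[0,0,0,0,-0.2],[0,0,0,0,0],[0,0,0,0,0.5],[0,0,0,0,1],[0,0,0,0,1],[0,0,0,0,1],[0,0,0,0,1],[0,0,0,0,1],[0,0,0,0,1],[0,0,0,0,1]]' 20
```

```text
t: 6.92
position: [482.6, -181.7, 56.7]
orientation: [-0.0, 0.548, 0.837, 0.0]
ft_force: [-0.6, 0.1, -0.6]
finger_gap: 59.8
gripper_force: 0.0
t: 7.75
position: [482.6, -181.6, 56.7]
orientation: [-0.0, 0.926, 0.377, -0.0]
ft_force: [0.6, 0.1, -0.0]
finger_gap: 59.6
gripper_force: 0.0
t: 8.58
position: [482.9, -182.0, 56.8]
orientation: [0.0, 0.925, 0.38, 0.0]
ft_force: [2.8, -1.8, -2.1]
finger_gap: 23.7
gripper_force: 26.1
```

```bash
python3 -m handwheel '[[0,0,0,0,-0.4],[0,0,0,0,-0.4],[0,0,0,0,-0.4],[0,0,-0.05,0,-0.4],[0,0,-0.05,-0.108,-0.4],[0,0,-0.05,-0.108,-0.4],[0,0,-0.05,-0.108,-1],[0,0,-0.026,-0.108,-1],[0,0,0,-0.108,-1],[0,0,0,-0.108,-1]]'
python3 -m handwheel '[[0,0,0,-0.108,-1],[-0.024,-0.023,0,0,-1],[-0.024,-0.023,0,0,-1],[0,0,0,0,-1],[0,0,0,0,-1],[0,0,0,0,-1],[0,0,0,0,-1],[0,0,0,0,-1],[0,0,0,0,-1],[0,0,0,0,-1]]'
python3 - <<'E'
from h import *
s=bot.sense();print(s["position"],yaw(s["orientation"]))
d=cams.snapshot("wrist");cv2.imwrite("pics/w3.png",d["pixels"][:,:,::-1]);np.savez("pics/w3.npz",**d)
P=cloud(d);c=(482,-182);R=np.hypot(P[...,0]-c[0],P[...,1]-c[1])
m=((R<26)&(P[...,2]>80)&(P[...,2]<92)).astype(np.uint8)
co,_=cv2.findContours(m,cv2.RETR_EXTERNAL,cv2.CHAIN_APPROX_NONE);k=max(co,key=len)
w=np.array([ray(d,u,v,86) for u,v in k[:,0]])[:,:2].astype(np.float32);print(len(k),cv2.minAreaRect(w),w.mean(0),np.median(P[m>0],0))
E
```

```text
t: 9.42
position: [482.9, -181.8, 170.9]
orientation: [0.001, 0.744, 0.668, 0.0]
ft_force: [-0.7, 0.2, -0.2]
finger_gap: 85.7
gripper_force: 0.0
t: 10.25
position: [459.9, -205.3, 169.7]
orientation: [-0.0, 0.707, 0.707, 0.0]
ft_force: [-0.5, -0.4, -0.4]
finger_gap: 85.6
gripper_force: 0.0
[ 459.90489636 -205.32394913  169.73492497] 90.0412234166153
90 ((481.9239807128906, -181.07577514648438), (23.641250610351562, 24.79740333557129), 44.597801208496094) [ 481.81784 -180.85672] [ 481.89200875 -181.14398412   86.1036948 ]
```

View pics/w3.png

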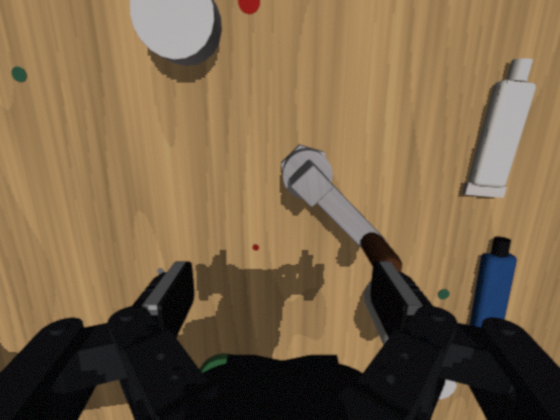

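The crank head is at (312,183) in the image, measured at (481.9,-181.1). The true position from the squeeze is (482.8,-181.9), so the drive axis is at about (567.3,90.6). Now I'll regrasp firmly and lift.

```bash
python3 -m handwheel '[[0.024,0.023,0,0,-0.4],[0.024,0.023,0,0,-0.4],[0,0,0,0.108,-0.4],[0,0,0,0.108,-0.4],[0,0,0,0.108,-0.4],[0,0,0,0.108,-0.4],[0,0,0.03,0.108,-0.4],[0,0,0.03,0.108,-0.4],[0,0,0.03,0.107,-0.4],[0,0,0.05,0,-0.4]]'
python3 -m handwheel '[[0,0,0.05,0,-0.4],[0,0,0.036,0,-0.4],[0,0,0,0,0],[0,0,0,0,1],[0,0,0,0,1],[0,0,0,0,1],[0,0,0,0,1],[0,0,0,0,1],[0,0,0,0,1],[0,0,0,0,1]]' 70
python3 -m handwheel '[[0,0,-0.005,0,1],[0,0,-0.005,0,1],[0,0,-0.02,0,1],[0,0,-0.04,0,1],[0,0,-0.04,0,1],[0,0,-0.04,0,1],[0,0,-0.04,0,1],[0,0,0,0,1],[0,0,0,0,1],[0,0,0,0,1]]'
python3 -c "
from h import *
s=bot.sense();print(s['position'],yaw(s['orientation']),s['ft_force'],s['wrist_torque'])"
```

```text
t: 11.13
position: [484.2, -182.0, 100.5]
orientation: [0.001, 0.926, 0.378, 0.001]
ft_force: [0.2, 0.1, -0.2]
finger_gap: 59.6
gripper_force: 0.0
t: 11.97
position: [483.6, -182.1, 57.9]
orientation: [0.001, 0.925, 0.38, 0.001]
ft_force: [-0.0, -0.0, 7.3]
finger_gap: 22.8
gripper_force: 70.5
t: 12.8
position: [481.6, -181.5, 150.8]
orientation: [-0.001, 0.925, 0.38, -0.001]
ft_force: [0.1, 0.4, -5.3]
finger_gap: 22.8
gripper_force: 69.4
[ 481.64669267 -181.466552    150.80908203] 44.70121369238893 [ 0.09948032  0.4390912  -5.34523706] [0.040106   0.04106629 0.02608095]
```

```bash
python3 -m handwheel '[[0,0,-0.02,0.045,1],[0.0613,-0.0365,0,0,1],[0.0613,-0.0365,0,0,1],[0.0613,-0.0365,0,0,1],[0.0613,-0.0365,0,0,1],[0.0613,-0.0365,0,0,1],[0.0613,-0.0365,0,0,1],[0.0613,-0.0365,0,0,1],[0.0613,-0.0365,0,0,1],[0,0,0,0,1]]'
python3 - <<'E'
from h import *
L=[]
for i in range(12):
    d=cams.snapshot("wrist");s=bot.sense();L.append([*s["position"],yaw(s["orientation"]),*s["ft_force"]])
L=np.array(L);print(L[:,:3].round(1).tolist());print(L[4:].mean(0).round(2),L[4:].std(0).round(2))
E
```

```text
t: 13.63
position: [567.4, 101.5, 160.4]
orientation: [-0.003, 0.932, 0.363, 0.001]
ft_force: [1.2, 2.6, -4.8]
finger_gap: 23.1
gripper_force: 69.8
[[566.5, 96.9, 160.0], [565.9, 93.1, 159.8], [565.8, 90.8, 159.8], [565.9, 89.5, 160.1], [566.2, 89.0, 160.5], [566.4, 89.0, 160.8], [566.7, 89.1, 161.2], [566.8, 89.4, 161.4], [567.0, 89.7, 161.6], [567.1, 90.0, 161.7], [567.1, 90.2, 161.8], [567.2, 90.4, 161.8]]
[ 5.6683e+02  8.9600e+01  1.6134e+02  4.1910e+01  2.6000e-01 -1.8000e-01
 -5.2800e+00] [0.33 0.52 0.46 0.03 0.36 0.81 0.25]
```

```bash
python3 -m handwheel '[[0,0,0.01,0,1],[0,0,0.01,0,1],[0,0,0.01,0,1],[0,0,0.01,0,1],[0,0,0.01,0,1],[0,0,0,0,1],[0,0,0,0,1],[0,0,0,0,1],[0,0,0,0,1],[0,0,0,0,1]]'
python3 -m handwheel '[[0,0,0.002,0,1],[0,0,0.002,0,1],[0,0,0.002,0,1],[0,0,0.002,0,1],[0,0,0.002,0,1],[0,0,0.002,0,1],[0,0,0,0,1],[0,0,0,0,1],[0,0,0,0,1],[0,0,0,0,1]]'
python3 -c "
from h import *
s=bot.sense();print(s['position'],yaw(s['orientation']),s['ft_force'],s['wrist_torque'])"
```

```text
t: 15.07
position: [567.4, 90.9, 137.0]
orientation: [0.0, 0.934, 0.358, 0.0]
ft_force: [0.3, -0.1, -5.7]
finger_gap: 23.0
gripper_force: 69.7
t: 15.9
position: [567.2, 90.8, 130.8]
orientation: [0.0, 0.934, 0.358, 0.0]
ft_force: [-0.3, -0.3, -4.5]
finger_gap: 22.7
gripper_force: 69.8
[567.2138185  90.8373394 130.7889188] 41.99617111584931 [-0.30848883 -0.29073631 -4.49331041] [ 0.03406997  0.00644759 -0.01370298]
```

```bash
python3 -m handwheel '[[0,0,0.001,0,1],[0,0,0.001,0,1],[0,0,0.001,0,1],[0,0,0.001,0,1],[0,0,0.001,0,1],[0,0,0,0,1],[0,0,0,0,1],[0,0,0,0,1],[0,0,0,0,1],[0,0,0,0,1]]'
python3 -c "
from h import *
s=bot.sense();print(s['position'],yaw(s['orientation']),s['ft_force'],s['wrist_torque'])"
```

```text
t: 16.73
position: [567.2, 90.8, 128.3]
orientation: [0.0, 0.934, 0.358, 0.0]
ft_force: [0.7, 0.2, -6.3]
finger_gap: 23.1
gripper_force: 69.8
[567.20002447  90.84649421 128.26377994] 41.99890296340463 [ 0.72025058  0.24487058 -6.26750445] [ 0.13506316 -0.07444361 -0.0312202 ]
```

```bash
python3 -m handwheel '[[0,0,0.001,0,1],[0,0,0.001,0,1],[0,0,0.001,0,1],[0,0,0.001,0,1],[0,0,0.001,0,1],[0,0,0.001,0,1],[0,0,0,0,1],[0,0,0,0,1],[0,0,0,0,1],[0,0,0,0,1]]'
python3 -c "
from h import *
s=bot.sense();print(s['position'],yaw(s['orientation']),s['ft_force'],s['wrist_torque'])"
```

```text
t: 17.57
position: [567.2, 90.8, 125.2]
orientation: [0.0, 0.934, 0.358, 0.0]
ft_force: [1.6, -0.3, -6.0]
finger_gap: 22.9
gripper_force: 69.7
[567.21054872  90.84297698 125.23833443] 41.999035388275836 [ 1.56091867 -0.25506277 -6.04372854] [ 0.12642962 -0.21161128  0.02964123]
```

The crank is on the hex with no contact force, so I'll continue down gently.

```bash
python3 -m handwheel '[[0,0,0.002,0,1],[0,0,0.002,0,1],[0,0,0.002,0,1],[0,0,0.002,0,1],[0,0,0.002,0,1],[0,0,0.001,0,1],[0,0,0.001,0,1],[0,0,0,0,1],[0,0,0,0,1],[0,0,0,0,1]]'
python3 -c "
from h import *
s=bot.sense();print(s['position'],yaw(s['orientation']),s['ft_force'],s['wrist_torque'])"
```

```text
t: 18.4
position: [567.2, 90.9, 119.2]
orientation: [-0.0, 0.934, 0.358, -0.0]
ft_force: [2.1, 0.3, -5.7]
finger_gap: 23.0
gripper_force: 69.7
[567.16573806  90.87911599 119.18135866] 42.001853247111704 [ 2.13499257  0.31764509 -5.71088658] [ 0.05881154 -0.27080802  0.05591118]
```

```bash
python3 -m handwheel '[[0,0,0.001,0,1],[0,0,0.001,0,1],[0,0,0.001,0,1],[0,0,0.001,0,1],[0,0,0.001,0,1],[0,0,0,0,1],[0,0,0,0,1],[0,0,0,0,1],[0,0,0,0,1],[0,0,0,0,1]]'
python3 -c "
from h import *
s=bot.sense();print(s['position'],yaw(s['orientation']),s['ft_force'],s['wrist_torque'])"
```

```text
t: 19.23
position: [567.3, 90.9, 117.0]
orientation: [0.0, 0.934, 0.358, 0.0]
ft_force: [-0.2, 0.2, -0.6]
finger_gap: 22.7
gripper_force: 70.5
[567.25685628  90.91155391 116.951568  ] 42.0030670497236 [-0.19439644  0.19312858 -0.64950531] [ 0.01020651  0.09255271 -0.016237  ]
```

The crank is seated: its weight has transferred at the expected depth. I'll release it, rise, and move 85 mm along tool y, which lies along the arm, to stand over the grip.

```bash
python3 -m handwheel '[[0,0,0,0,-0.3],[0,0,0,0,-0.3],[0,0,0,0,-0.3],[0,0,0,0,-0.3],[0,0,-0.04,0,-0.3],[0,0,-0.05,0,-0.3],[0,0,-0.05,0,-0.3],[0,0.06,0,0,-0.3],[0,0.06,0,0,-0.3],[0,0.05,0,0,-0.3]]'
python3 -m handwheel '[[0,0,0,0,-0.3],[0,0,0,0,-0.3],[0,0,0,0,-0.3],[0,0,0,0,-0.3],[0,0,0,0,-0.3],[0,0,0,0,-0.3],[0,0,0,0,-0.3],[0,0,0,0,-0.3],[0,0,0,0,-0.3],[0,0,0,0,-0.3]]'
python3 - <<'E'
from h import *
s=bot.sense();print(s["position"],yaw(s["orientation"]))
for n in("wrist","top"):
    d=cams.snapshot(n);cv2.imwrite(f"pics/{n}4.png",d["pixels"][:,:,::-1]);np.savez(f"pics/{n}4.npz",**d)
    P=cloud(d);R=np.hypot(P[...,0]-567.2,P[...,1]-90.9);m=(R<25)&(P[...,2]>125)&(P[...,2]<165);print(n,m.sum(),np.median(P[m],0) if m.any() else 0)
    G=np.hypot(P[...,0]-624,P[...,1]-27.7);m=(G<25)&(P[...,2]>140)&(P[...,2]<172);print(n,m.sum(),np.median(P[m],0) if m.any() else 0)
E
```

```text
t: 20.07
position: [625.5, 26.2, 187.7]
orientation: [0.001, 0.934, 0.358, 0.001]
ft_force: [-0.7, -0.4, -0.3]
finger_gap: 55.6
gripper_force: 0.0
t: 20.9
position: [624.0, 27.7, 186.8]
orientation: [0.0, 0.934, 0.358, -0.0]
ft_force: [-0.7, 0.2, 0.1]
finger_gap: 55.4
gripper_force: 0.0
[624.01579672  27.71073814 186.77112935] 42.00274337166514
wrist 1851 [569.72568054  90.90547392 144.72423845]
wrist 1200 [626.03309425  30.73947265 162.30756573]
top 22 [561.1579234   99.81518956 146.64666346]
top 0 0
```

View pics/wrist4.png

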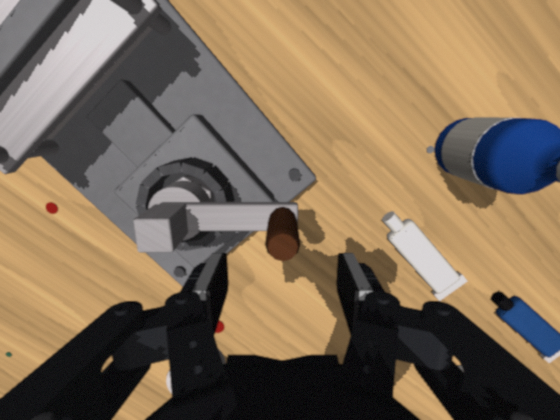

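The head top is at 144.7 mm, which puts the crank origin at about 59 mm, fully seated. The grip at (283,235) is centred between the fingers. Now I'll take hold of the grip.

```bash
python3 -m handwheel '[[0,0,0.04,0,-0.3],[0,0,0.04,0,-0.3],[0,0,0.037,0,-0.3],[0,0,0,0,-0.3],[0,0,0,0,0.2],[0,0,0,0,1],[0,0,0,0,1],[0,0,0,0,1],[0,0,0,0,1],[0,0,0,0,1]]' 30
python3 - <<'E'
from h import *
s=bot.sense();print(s["position"],yaw(s["orientation"]),s["ft_force"])
h=np.radians(42);c0=-48
ex=np.array([np.cos(h),np.sin(h)]);ey=np.array([np.sin(h),-np.cos(h)])
p=lambda a:85*np.array([np.cos(np.radians(a)),np.sin(np.radians(a))])
for a in range(-48,-300,-7):
    v=(p(a-7)-p(a))/500;print(a-7,round(v@ex,4),round(v@ey,4))
E
```

```text
t: 21.83
position: [625.0, 27.6, 129.4]
orientation: [0.0, 0.934, 0.358, 0.001]
ft_force: [1.3, -1.3, 2.5]
finger_gap: 21.2
gripper_force: 29.7
[625.03873945  27.55089751 129.35489438] 41.986466855478916 [ 1.29857146 -1.32031114  2.51951291]
-55 -0.0207 -0.0013
-62 -0.0204 -0.0038
-69 -0.0198 -0.0062
-76 -0.0189 -0.0086
-83 -0.0177 -0.0108
-90 -0.0162 -0.0129
-97 -0.0145 -0.0148
-104 -0.0126 -0.0165
-111 -0.0105 -0.0179
-118 -0.0083 -0.019
-125 -0.0059 -0.0199
-132 -0.0034 -0.0205
-139 -0.0009 -0.0207
-146 0.0016 -0.0207
-153 0.0041 -0.0203
-160 0.0066 -0.0197
-167 0.0089 -0.0187
-174 0.0112 -0.0175
-181 0.0132 -0.016
-188 0.0151 -0.0143
-195 0.0167 -0.0123
-202 0.0181 -0.0102
-209 0.0192 -0.0079
-216 0.02 -0.0055
-223 0.0205 -0.0031
-230 0.0207 -0.0005
-237 0.0207 0.002
-244 0.0203 0.0045
-251 0.0196 0.0069
-258 0.0186 0.0093
-265 0.0173 0.0115
-272 0.0158 0.0135
-279 0.014 0.0153
-286 0.0121 0.0169
-293 0.0099 0.0182
-300 0.0076 0.0193
```

```bash
python3 -m handwheel '[[-0.0207,-0.0013,0,0,1],[-0.0204,-0.0038,0,0,1],[-0.0198,-0.0062,0,0,1],[-0.0189,-0.0086,0,0,1],[-0.0177,-0.0108,0,0,1],[-0.0162,-0.0129,0,0,1],[-0.0145,-0.0148,0,0,1],[-0.0126,-0.0165,0,0,1],[0,0,0,0,1],[0,0,0,0,1]]'
python3 - <<'E'
from h import *
for i in range(4): d=cams.snapshot("wrist")
s=bot.sense();p=s["position"];v=p[:2]-[567.25,90.9];print(p,np.hypot(*v),np.degrees(np.arctan2(v[1],v[0])),s["ft_force"])
E
```

```text
t: 22.67
position: [545.5, 8.1, 128.4]
orientation: [-0.0, 0.934, 0.358, -0.001]
ft_force: [-0.3, 0.1, 4.4]
finger_gap: 21.0
gripper_force: 29.9
[546.60634598   7.74395399 128.22926312] 85.68015196074143 -103.94194263482525 [-1.4435474  -0.47449205  5.91176887]
```

```bash
python3 -m handwheel '[[-0.0105,-0.0179,0,0,1],[-0.0083,-0.019,0,0,1],[-0.0059,-0.0199,0,0,1],[-0.0034,-0.0205,0,0,1],[-0.0009,-0.0207,0,0,1],[0.0016,-0.0207,0,0,1],[0.0041,-0.0203,0,0,1],[0.0066,-0.0197,0,0,1],[0.0089,-0.0187,0,0,1],[0.0112,-0.0175,0,0,1]]'
python3 - <<'E'
from h import *
for i in range(6): d=cams.snapshot("wrist")
s=bot.sense();p=s["position"];v=p[:2]-[567.25,90.9];a=np.arctan2(v[1],v[0]);print(p,np.hypot(*v),np.degrees(a),s["ft_force"],"tang cw",s["ft_force"][:2]@[np.sin(a),-np.cos(a)])
E
```

```text
t: 23.7
position: [482.4, 82.9, 128.3]
orientation: [0.0, 0.934, 0.358, -0.0]
ft_force: [3.5, -2.7, 4.1]
finger_gap: 20.9
gripper_force: 29.7
[482.17717531  82.8765753  128.12845282] 85.45034139911124 -174.61223260506708 [0.18692071 0.77871724 4.36885508] tang cw 0.7577258276901075
```

```bash
cat > chk.py <<'E'
from h import *
import sys
s=bot.sense();p=s["position"];v=p[:2]-[567.25,90.9];a=np.arctan2(v[1],v[0]);f=s["ft_force"]
t=f[:2]@[-np.sin(a),np.cos(a)]
print("ang %.1f r %.1f resist %.1f N"%(np.degrees(a),np.hypot(*v),t),f.round(1),p.round(1)[2]);sys.exit(int(abs(t)>6))
E
python3 -m handwheel '[[0.0132,-0.016,0,0,1],[0.0151,-0.0143,0,0,1],[0.0167,-0.0123,0,0,1],[0,0,0,0,1],[0,0,0,0,1],[0,0,0,0,1],[0,0,0,0,1],[0,0,0,0,1],[0,0,0,0,1],[0,0,0,0,1]]' >/dev/null; python3 chk.py || exit
python3 -m handwheel '[[0.0026,-0.0016,0,0,1],[0.0026,-0.0015,0,0,1],[0.0025,-0.0015,0,0,1],[0.0025,-0.0015,0,0,1],[0,0,0,0,1],[0,0,0,0,1],[0,0,0,0,1],[0,0,0,0,1],[0,0,0,0,1],[0,0,0,0,1]]' >/dev/null; python3 chk.py || exit
python3 -m handwheel '[[0.0026,-0.0014,0,0,1],[0.0026,-0.0014,0,0,1],[0.0027,-0.0013,0,0,1],[0.0027,-0.0013,0,0,1],[0,0,0,0,1],[0,0,0,0,1],[0,0,0,0,1],[0,0,0,0,1],[0,0,0,0,1],[0,0,0,0,1]]' >/dev/null; python3 chk.py || exit
python3 -m handwheel '[[0.0027,-0.0012,0,0,1],[0.0027,-0.0012,0,0,1],[0.0028,-0.0012,0,0,1],[0.0028,-0.0011,0,0,1],[0,0,0,0,1],[0,0,0,0,1],[0,0,0,0,1],[0,0,0,0,1],[0,0,0,0,1],[0,0,0,0,1]]' >/dev/null; python3 chk.py || exit
```

```text
ang 164.6 r 85.5 resist -0.8 N [-0.4  1.   5.6] 128.3
ang 161.3 r 85.5 resist 1.6 N [-0.3 -1.6  8.6] 128.2
ang 157.3 r 85.5 resist 1.8 N [-1.4 -1.4  7.8] 128.2
ang 153.3 r 85.6 resist 1.7 N [-0.8 -1.5  8.2] 128.2
```

```bash
python3 -m handwheel '[[0.0028,-0.0010,-0.0006,0,1],[0.0028,-0.001,0,0,1],[0.0028,-0.001,0,0,1],[0.0029,-0.0009,0,0,1],[0,0,0,0,1],[0,0,0,0,1],[0,0,0,0,1],[0,0,0,0,1],[0,0,0,0,1],[0,0,0,0,1]]' >/dev/null; python3 chk.py || exit
python3 -m handwheel '[[0.0029,-0.0008,0,0,1],[0.0029,-0.0008,0,0,1],[0.0029,-0.0008,0,0,1],[0.0028,-0.0007,0,0,1],[0,0,0,0,1],[0,0,0,0,1],[0,0,0,0,1],[0,0,0,0,1],[0,0,0,0,1],[0,0,0,0,1]]' >/dev/null; python3 chk.py || exit
python3 -m handwheel '[[0.0029,-0.0006,0,0,1],[0.0029,-0.0006,0,0,1],[0.0029,-0.0006,0,0,1],[0.003,-0.0005,0,0,1],[0,0,0,0,1],[0,0,0,0,1],[0,0,0,0,1],[0,0,0,0,1],[0,0,0,0,1],[0,0,0,0,1]]' >/dev/null; python3 chk.py || exit
python3 -m handwheel '[[0.0029,-0.0004,0,0,1],[0.0029,-0.0004,0,0,1],[0.003,-0.0004,0,0,1],[0.003,-0.0003,0,0,1],[0,0,0,0,1],[0,0,0,0,1],[0,0,0,0,1],[0,0,0,0,1],[0,0,0,0,1],[0,0,0,0,1]]' >/dev/null; python3 chk.py || exit
python3 -m handwheel '[[0.003,-0.0002,0,0,1],[0.003,-0.0002,0,0,1],[0.003,-0.0001,0,0,1],[0.0029,-0.0001,0,0,1],[0,0,0,0,1],[0,0,0,0,1],[0,0,0,0,1],[0,0,0,0,1],[0,0,0,0,1],[0,0,0,0,1]]' >/dev/null; python3 chk.py || exit
python3 -m handwheel '[[0.003,0,0,0,1],[0.003,0,0,0,1],[0.003,0.0001,0,0,1],[0.0029,0.0001,0,0,1],[0,0,0,0,1],[0,0,0,0,1],[0,0,0,0,1],[0,0,0,0,1],[0,0,0,0,1],[0,0,0,0,1]]' >/dev/null; python3 chk.py || exit
python3 -m handwheel '[[0.003,0.0002,0,0,1],[0.003,0.0002,0,0,1],[0.003,0.0003,0,0,1],[0.0029,0.0003,0,0,1],[0,0,0,0,1],[0,0,0,0,1],[0,0,0,0,1],[0,0,0,0,1],[0,0,0,0,1],[0,0,0,0,1]]' >/dev/null; python3 chk.py || exit
python3 -m handwheel '[[0.003,0.0004,0,0,1],[0.003,0.0005,0,0,1],[0.0029,0.0005,0,0,1],[0.0029,0.0005,0,0,1],[0,0,0,0,1],[0,0,0,0,1],[0,0,0,0,1],[0,0,0,0,1],[0,0,0,0,1],[0,0,0,0,1]]' >/dev/null; python3 chk.py || exit
python3 -m handwheel '[[0.0029,0.0006,0,0,1],[0.0029,0.0007,0,0,1],[0.0029,0.0007,0,0,1],[0.0029,0.0007,0,0,1],[0,0,0,0,1],[0,0,0,0,1],[0,0,0,0,1],[0,0,0,0,1],[0,0,0,0,1],[0,0,0,0,1]]' >/dev/null; python3 chk.py || exit
```

```text
ang 149.4 r 85.5 resist 0.4 N [-0.1 -0.4  6.9] 128.4
ang 145.4 r 85.6 resist 0.9 N [-0.3 -0.9  7. ] 128.4
ang 141.4 r 85.6 resist 1.5 N [-0.9 -1.1  8.3] 128.4
ang 137.4 r 85.7 resist 0.7 N [-1.5  0.4  8.1] 128.4
ang 134.7 r 86.1 resist 5.6 N [-5.4 -2.5 10.5] 128.0
ang 132.3 r 86.5 resist 10.5 N [-9.8 -4.9 13.3] 127.4
```

Resistance is rising at about -225°, and 175° of turn is plausible for the stop. I'll check the platen drop and the pose before doing anything more.

```bash
python3 - <<'E'
from h import *
n="side"
a=dict(np.load("pics/side0.npz"));b=cams.snapshot(n);cv2.imwrite("pics/side5.png",cv2.resize(b["pixels"][200:380,150:390,::-1],None,fx=3,fy=3))
A,B=cloud(a),cloud(b)
th=np.radians(-7.5);ex=np.array([np.cos(th),np.sin(th)]);ey=np.array([-np.sin(th),np.cos(th)])
for P in(A,B):
    r=P[...,:2]-[567.3,90.7];u,v=r@ex,r@ey
    for lo,hi in((130,150),(195,215),(225,245),(262,282)):
        m=(np.abs(u)<55)&(v>lo)&(v<hi)&(P[...,2]>40);print(lo,m.sum(),np.percentile(P[m][:,2],[10,50,90]).round(1),end=" ; ")
    print()
E
python3 chk.py
```

```text
130 146 [78.  79.2 80.6] ; 195 355 [78.1 79.2 80.5] ; 225 161 [91.9 93.2 94.1] ; 262 438 [78.  79.2 80.5] ; 
130 163 [57.4 58.7 59.7] ; 195 355 [57.3 58.6 60.1] ; 225 162 [71.2 72.4 73.8] ; 262 449 [57.5 58.8 60. ] ; 
ang 132.3 r 86.5 resist 10.6 N [-10.9  -3.8  13.6] 127.5
```

View pics/side5.png

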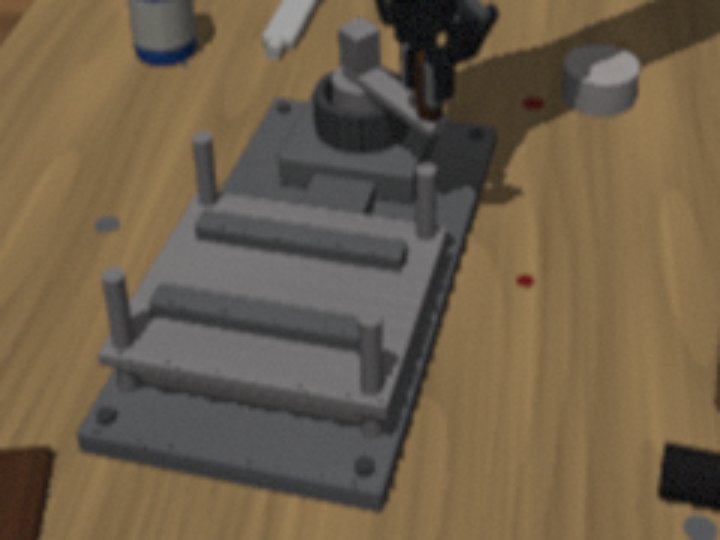

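The platen has dropped about 20.5 mm and the force rises steeply, so it is on the stop. I'll ease off the load, release the grip and rise straight up.

```bash
python3 -m handwheel '[[-0.004,0,0,0,1],[-0.004,0,0,0,1],[-0.004,0,0,0,1],[-0.002,0,0,0,1],[0,0,0,0,1],[0,0,0,0,1],[0,0,0,0,1],[0,0,0,0,1],[0,0,0,0,1],[0,0,0,0,1]]' >/dev/null; python3 chk.py || exit
python3 - <<'E'
from h import *
b=cams.snapshot("side");P=cloud(b)
th=np.radians(-7.5);ex=np.array([np.cos(th),np.sin(th)]);ey=np.array([-np.sin(th),np.cos(th)])
r=P[...,:2]-[567.3,90.7];u,v=r@ex,r@ey
for lo,hi in((130,150),(195,215),(262,282)):
    m=(np.abs(u)<55)&(v>lo)&(v<hi)&(P[...,2]>40);print(lo,m.sum(),P[m][:,2].mean().round(2))
E
```

```text
ang 134.3 r 86.0 resist 1.4 N [-1.3 -0.7  8.5] 128.2
130 155 58.69
195 370 58.68
262 451 58.72
```

```bash
python3 -m handwheel '[[0,0,0,0,0.3],[0,0,0,0,-0.3],[0,0,0,0,-0.3],[0,0,0,0,-0.3],[0,0,0,0,-0.3],[0,0,-0.01,0,-0.3],[0,0,-0.04,0,-0.3],[0,0,-0.06,0,-0.3],[0,0,-0.06,0,-0.3],[0,0,-0.06,0,-0.3]]'
python3 -m handwheel '[[0,0,-0.04,0,-0.3],[-0.06,0,0,0,-0.3],[-0.06,0,0,0,-0.3],[0,0,0,0,-0.3],[0,0,0,0,-0.3],[0,0,0,0,-0.3],[0,0,0,0,-0.3],[0,0,0,0,-0.3],[0,0,0,0,-0.3],[0,0,0,0,-0.3]]'
python3 - <<'E'
from h import *
for n in("side","top"):
    b=cams.snapshot(n);P=cloud(b)
    if n=="side":cv2.imwrite("pics/side6.png",b["pixels"][:,:,::-1])
    R=np.hypot(P[...,0]-567.2,P[...,1]-90.9);m=(R<22)&(P[...,2]>125)&(P[...,2]<155);print(n,"head",m.sum(),np.percentile(P[m][:,2],[50,80]) if m.any() else 0)
    G=P[(R>60)&(R<115)&(P[...,2]>125)&(P[...,2]<175)];print("grip",len(G),G.mean(0) if len(G) else 0)
    th=np.radians(-7.5);ex=np.array([np.cos(th),np.sin(th)]);ey=np.array([-np.sin(th),np.cos(th)])
    r=P[...,:2]-[567.3,90.7];u,v=r@ex,r@ey
    m=(np.abs(u)<55)&(v>195)&(v<215)&(P[...,2]>40);print("platen",P[m][:,2].mean())
E
```

```text
t: 34.1
position: [508.3, 152.4, 245.1]
orientation: [-0.0, 0.934, 0.358, -0.0]
ft_force: [0.3, 0.1, 0.2]
finger_gap: 55.1
gripper_force: 0.0
t: 34.93
position: [464.3, 112.7, 263.4]
orientation: [-0.0, 0.933, 0.359, -0.0]
ft_force: [0.9, 0.1, -0.4]
finger_gap: 55.8
gripper_force: 0.0
side head 155 [140.06478159 145.30503407]
grip 175 [507.85654147 158.75358044 147.29231874]
platen 58.648205315803
top head 51 [145.50320362 147.55935611]
grip 0 0
platen 60.394470765696134
```

View pics/side6.png

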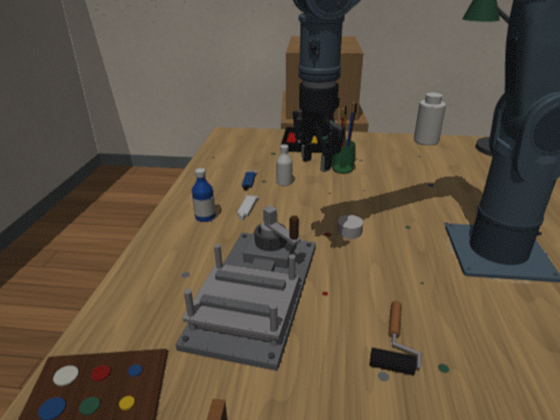

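The side view shows the platen down, the crank still seated in the collar at about (270,232), the gripper clear and the bystanders untouched. I'm handing in the job.

```bash
python3 -c "
from cell import bot
print(bot.job_done())"
```

```text
the job is handed in; nothing more can be done
None
```

The job is handed in: the crank is fully seated on the hex and wound clockwise until it met firm resistance (about 10 N at the grip). The platen dropped about 20.5 mm, consistent with being on its stop, and the robot ended clear of everything with the other items left alone.

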